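# Change the radio station over to battery

### The arm

A 7-joint arm with a two-finger parallel gripper is mounted at the origin on the work surface. World frame = base frame: x ahead of the robot, y to its left, z up, the work surface at z = 0. Lengths are in m, angles in rad, forces in N, time in s.
With the tool pointing down it reaches from about 0.425 to 0.875 m from the base axis. Payload 4.7 kg.
Tool frame: the origin (TCP) lies midway between the tips of the shut fingers; the grasp point (between the pads) lies 19 mm behind it; z points along the fingers, y is the line along which they close (so a half turn about z gives the same grasp; the last joint's range is limited). The gripper opens to 87 mm and grips with 3 to 60 N. Pads are 19 mm wide; open, the fingers measure 117 mm over their backs; the gripper's body (75 mm by 190 mm) begins 51 mm behind the grasp point.
Start: joints at [1.197, 0.321, -0.07, 1.45, 0.023, 1.371, -0.057], TCP at [0.246, -0.602, 0.223] pointing down, gripper open.
Joint ranges: [-2.86, 2.86], [-0.3, 2.09], [-1.38, 1.24], [0.06, 2.45], [-1.56, 4.7], [0.09, 2.05], [-2.69, 2.69]. Speed limits (rad/s): [2.57, 2.57, 3.14, 3.14, 3.14, 3.14, 3.14].

### API

Orientations are given as a unit quaternion [w, x, y, z].
In Python, from station import r gives the robot as it stands. Calls block until the motion is done:
- r.move_to(position, orientation): joint-space move of the TCP to a pose.
- r.servo_line(position, orientation=None, velocity=0.15): straight line of the TCP; orientation=None keeps the orientation; velocity is the mean speed in m/s.
- r.move_j(angles): joint-space move.
- r.set_gripper(opening, f_grip=None): opening from 0.0 (shut) to 1.0 (fully open); f_grip is the grip in N (None keeps the last); returns when the fingers have stopped.
- r.sleep(seconds).
- r.inverse_kinematics(position, orientation): joint angles nearest the present ones, or None.
- r.capture(name): name is "side" or "top" or "wrist"; returns a dict with "img" (400x640x3 uint8, red, green, blue), "fx", "fy", "cx", "cy" (pixels), "k1" (the pictures are not rectified: a ray, as slopes to the right and down, at radius r is drawn at 1 + k1 r^2 times it, then the intrinsics apply), "rvec" (rotation vector, rad) and "tvec" (3), from world to camera coordinates, as OpenCV has them. Camera axes: x right, y down, z forward; pixel columns grow to the right and rows downward; lengths in m; the calibration is good to about 2 mm. A picture is of the moment at which its call begins. There is no depth.
A pose or a line that the arm cannot do raises r.IKError and nothing moves.
- r.finish_job(): hands the job in; it is judged then, once.
Trained networks look in a picture, given as the dict that the camera call returned (one of the last four; its "shot" number tells which), for a name from the list of things; names that differ only in an ending like _2 or _b are one class to them, and where a whole thing is asked for, a point or a joint stands for the part that bears it (a point fixed in the world has none). Each returns a list of dicts, best first, with "confidence" (0 to 1); they miss things now and then, are a little off and sometimes report something else, mostly with a low value. They report only what shows in the picture. A call takes as long as a camera call. They do not tell look-alikes from the thing itself.
- r.recognise(picture, query): "box" ([left, top, right, bottom] in pixels, round what is visible of it).
- r.trace(picture, query): "pixels" (400x640 bool, what is visible of it) and "box" ([left, top, right, bottom] in pixels, round what is visible of it).
- r.place_of(picture, query): "at" ([column, row] in pixels: a listed point, or the origin of a listed thing).
Readings, each from a call of its own:
- r.get_time_s(): time.
- r.get_joints(): joint angles.
- r.get_joint_vel(): joint speeds.
- r.get_joint_torque(): joint torques, N m.
- r.get_eef_pos(): TCP position.
- r.get_orientation(): TCP orientation.
- r.get_ft_force(): force on the tool from outside, world axes, zero at the start.
- r.get_ft_torque(): the same for the moment, N m.
- r.get_gripper_width(): opening from 0.0 (shut) to 1.0 (fully open).
- r.get_gripper_force(): force on a finger pad.
Only numpy, scipy, OpenCV 4.12 (cv2) and the standard library are available. Lean on these libraries where they do the work, as an engineer would, in place of code of your own. Each camera call takes 0.05 s, during which the arm holds its last target. There are 200 camera calls.

### The job

Put the radio station on its battery: throw the bench supply's switch, the one with the wide T-bar handle, fully over to off, so that it leans over the blank end of its box, and only then throw the battery's switch, the one with the ball handle, fully over to on, so that it leans over the two brass posts of its box. The two must never be on together, and the light bar's switch, with the short flat paddle, stays on.

Things in the scene. Friction and masses are not known exactly. Their poses are not given: they have to be found in the camera images.
- bench (a joint): Angle of the bench supply's T-bar handle, rad: 0 = off, 0.5 = upright, 1.0 = on. Top-heavy: it rests at both ends, about 1 N at the tip moves it, and from 0.15 rad past upright it falls over by itself. Starts on. Fixed grey box below: 120 x 84 mm, 58 high, with 2 brass posts at its on end and a blank off end.
- bench_tip (a point): Middle of the bench supply's T-bar handle: black bar 70 mm long (along the hinge line), 14 mm diameter, on a 12 mm steel stem, 85 mm from the hinge. The hinge line (this frame's y, level) crosses the box's centre 70 mm above the table; y cross up points from off to on. This point is 145 mm above the table at both ends of the throw, 155 half way, 82 mm apart level. Hinge block: 77 mm high.
- battery (a joint): Angle of the battery's ball handle, rad: 0 = off, 0.5 = upright, 1.0 = on. Top-heavy: it rests at both ends, about 1 N at the tip moves it, and from 0.15 rad past upright it falls over by itself. Starts off. Fixed grey box below: 120 x 84 mm, 58 high, with 2 brass posts at its on end and a blank off end.
- battery_tip (a point): Centre of the battery's ball handle: black ball of 26 mm diameter, on a 12 mm steel stem, 85 mm from the hinge. The hinge line (this frame's y, level) crosses the box's centre 70 mm above the table; y cross up points from off to on. This point is 145 mm above the table at both ends of the throw, 155 half way, 82 mm apart level. Hinge block: 77 mm high.
- lamp (a joint): Light bar's switch, rad: 0 = off, 1.0 = on; starts on, stays on. A short flat black paddle, 26 mm wide, 7 thick, end 55 mm from the hinge, at most 125 mm above the table, on a box like the others. The three boxes stand side by side across the table in any order, centres at least 195 mm apart; things between them are at most 32 mm high.
Mind the look-alikes: they are no part of the job. What is shaped like the part that bears battery but green is not meant.

How it is judged:
On the way, in this order (a step that is already met when the one before it is completed fails the run):
1. the bench supply's T-bar handle is fully off while the battery is still off (value of joint bench below 0.17 rad and value of joint battery below 0.4 rad), for 0.2 s.
2. the battery's ball handle is fully on (value of joint battery above 0.83 rad and value of joint bench below 0.17 rad), for 0.2 s.
At the end, for the whole second after the job is handed in: The bench supply's handle is off (joint below 0.17 rad), the battery's handle is on (above 0.83 rad) and the light bar's paddle is still on (above 0.83 rad) (all of step 2 and value of joint lamp above 0.83 rad); the robot touches nothing.
It fails at once if the bench supply and the battery are on at the same time (value of joint each of bench, battery above 0.5 rad).
It fails at once if the light bar's switch is thrown off (value of joint lamp below 0.5 rad).
It also fails if it takes over 40 s, if anything falls off the work surface, if the arm or the gripper's body presses on something with over 40 N, if the wrist force passes 120 N, or if a joint passes its speed limit or range.

## Working session

There is one attempt and no reset: what is moved stays moved. The work goes in short steps, each a Python script; the robot and the scene stay as the last script left them, time stands still between calls to the robot, and variables do not carry over. Pictures are saved under pics/ and viewed, at most 10 in all, crops included, and the job is handed in when it is done.

```bash
mkdir -p pics
cat > h.py <<'E'
from station import r
import numpy as np, cv2
def ray(c,px):
    K=np.array([[c["fx"],0,c["cx"]],[0,c["fy"],c["cy"]],[0,0,1.]])
    s=cv2.undistortPointsIter(np.array([[px]],float),K,np.array([c["k1"],0,0,0.]),None,None,(3,40,1e-9))[0,0]
    R=cv2.Rodrigues(np.array(c["rvec"],float))[0]
    o=-R.T@np.array(c["tvec"],float); d=R.T@np.array([s[0],s[1],1.]); return o,d
def at_z(c,px,z):
    o,d=ray(c,px); return o+d*(z-o[2])/d[2]
def proj(c,P):
    K=np.array([[c["fx"],0,c["cx"]],[0,c["fy"],c["cy"]],[0,0,1.]])
    return cv2.projectPoints(np.array(P,float).reshape(-1,1,3),np.array(c["rvec"],float),np.array(c["tvec"],float),K,np.array([c["k1"],0,0,0.]))[0][:,0]
def save(c,n): cv2.imwrite(f"pics/{n}.png",c["img"][:,:,::-1])
E
python3 - <<'E'
from h import *
for n in("top","side"):
    c=r.capture(n); save(c,n+"0"); print(n,ray(c,(320,200)))
    for q in("bench_tip","battery_tip","lamp"):
        for d in r.place_of(c,q)[:3]: print(q,"at",d["at"],round(d["confidence"],2),at_z(c,d["at"],.145).round(3))
        for d in r.recognise(c,q)[:3]: print(q,"box",d["box"],round(d["confidence"],2))
print(r.get_time_s(),r.get_eef_pos(),r.get_orientation())
E
```

```text
top (array([ 0.29408576, -0.02628199,  1.30776788]), array([ 0.09156458, -0.02250732, -0.99582755]))
bench_tip at [397.1, 121.4] 0.58 [ 0.6   -0.25   0.145]
bench_tip box [383.6, 120.5, 415.3, 146.3] 0.71
battery_tip at [415.2, 309.2] 0.73 [ 0.129 -0.285  0.145]
battery_tip at [300.4, 175.2] 0.7 [ 0.464 -0.004  0.145]
battery_tip box [412.9, 286.9, 418.8, 317.2] 0.72Traceback (most recent call last):
  File "<stdin>", line 5, in <module>
ValueError: it knows: battery_tip, bench_tip
```

Run:
```python
from h import *
c=r.capture("side"); save(c,"side0"); print(ray(c,(320,200)))
for q in("bench_tip","battery_tip"):
    for d in r.place_of(c,q)[:3]: print(q,"at",d["at"],round(d["confidence"],2),at_z(c,d["at"],.145).round(3))
for q in("bench","battery","lamp"):
    for d in r.recognise(c,q)[:3]: print(q,"box",d["box"],round(d["confidence"],2))
print(r.get_time_s(),r.get_eef_pos(),r.get_orientation())
```

```text
(array([0.07147832, 0.51406584, 0.8575127 ]), array([ 0.31810407, -0.52911413, -0.78677079]))
bench_tip at [304.3, 108.7] 0.57 [ 0.58  -0.256  0.145]
battery_tip at [449.9, 155.2] 0.67 [ 0.124 -0.271  0.145]
battery_tip at [294.3, 177.4] 0.56 [0.456 0.002 0.145]
bench box [295.3, 99.3, 313.2, 126.8] 0.53
battery box [435.2, 149.1, 454.3, 162.6] 0.5
battery box [284.5, 171.3, 300.1, 189.2] 0.44
battery box [189.1, 237.4, 205.5, 258.1] 0.33
lamp box [188.4, 236.5, 204.0, 257.8] 0.46
0.55 [ 0.24574321 -0.60178016  0.22257013] [ 3.64494642e-05  9.81266627e-01  1.92654627e-01 -9.75228549e-06]
```

View pics/top0.png

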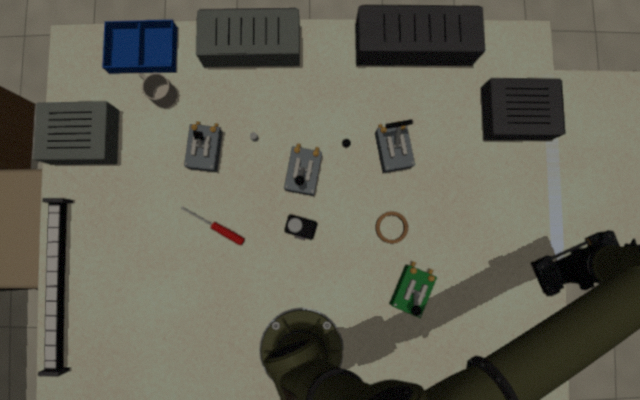

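View pics/side0.png

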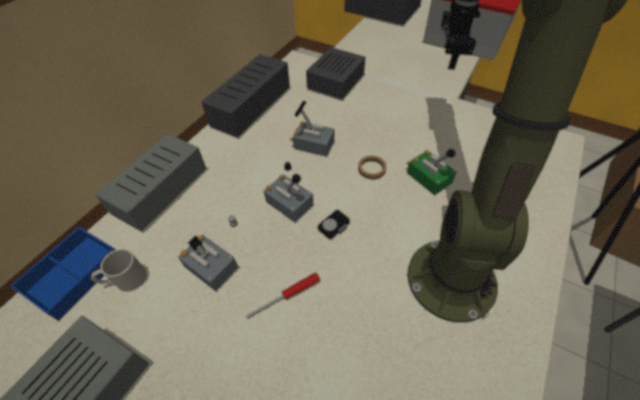

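The top view shows the T-bar (bench supply, on) at about (399,124) with its posts at the far end. The real ball handle (battery, off) is at about (300,178), leaning toward the robot. The paddle (lamp) is at about (200,135), and the green look-alike at (415,309). In the side view the same three grey boxes are at (313,135), (290,195) and (208,260). Next I'll look at the bench and battery from near.

```bash
cat >> h.py <<'E'
from scipy.spatial.transform import Rotation
def quat(yaw):  # pointing down, tool y along heading yaw
    y=np.array([np.cos(yaw),np.sin(yaw),0]); z=np.array([0,0,-1.]); x=np.cross(y,z)
    q=Rotation.from_matrix(np.c_[x,y,z]).as_quat(); return [q[3],q[0],q[1],q[2]]
def best_q(p,yaw):  # the half turn that is nearest the present joints
    o=[]
    for a in(yaw,yaw+np.pi):
        j=r.inverse_kinematics(p,quat(a))
        if j is not None: o.append((abs(np.array(j)-r.get_joints()).max(),a,j))
    return min(o)[1:]
E
python3 - <<'E'
from h import *
for n,p in(("bench",[.53,-.24,.38]),("battery",[.47,-.02,.38])):
    a,j=best_q(p,0); print(a,np.round(j,2))
    r.move_to(p,quat(a)); r.sleep(.3)
    c=r.capture("wrist"); save(c,"w_"+n)
    print(ray(c,(320,200))[0].round(3))
    for d in r.place_of(c,n+"_tip")[:3]: print(n,"at",d["at"],round(d["confidence"],2),at_z(c,d["at"],.145).round(3))
print(r.get_time_s())
E
python3 -c "
import cv2,numpy as np
cv2.imwrite('pics/w.png',cv2.resize(np.vstack([cv2.imread('pics/w_%s.png'%n) for n in('bench','battery')]),(480,600),interpolation=cv2.INTER_AREA))"
```

```text
0 [ 0.82  0.18 -0.52  1.33  0.09  1.65  0.31]
[ 0.531 -0.156  0.542]
bench at [361.7, 176.2] 0.73 [ 0.591 -0.255  0.145]
0 [ 0.72 -0.09 -0.67  1.58 -0.05  1.63  0.05]
[0.471 0.063 0.542]
battery at [303.2, 150.4] 0.59 [0.452 0.    0.145]
4.025
```

View pics/w.png

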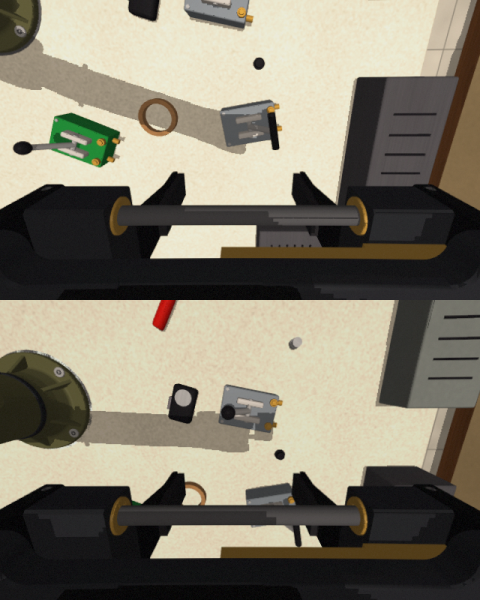

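Each wrist view is shown at 3/4 scale, the bench view above the battery view. In them +x is to the right. The bench T-bar is at (273,131) beside its posts and the battery's ball is at (228,411) on the blank end, matching the estimates. Next I'll overlay the box models to check yaw and centre.

Run:
```python
from h import *
ims=[]
for n,p in(("battery",[.47,-.02,.38]),("bench",[.53,-.24,.38])):
    if n=="bench": r.move_to(p,quat(0)); r.sleep(.3)
    c=r.capture("wrist"); t=r.trace(c,n)
    if t:
        m=t[0]["pixels"]; ys,xs=np.nonzero(m)
        P=np.array([at_z(c,(x,y),.145)[:2] for x,y in zip(xs[::3],ys[::3])]); 
        u,s,v=np.linalg.svd(P-P.mean(0),full_matrices=False); print(n,"trace",t[0]["confidence"],t[0]["box"],P.mean(0).round(3),v[0].round(3),s)
    tip,yaw,s={"bench":((.591,-.254),.14,1),"battery":((.453,0.),-.17,-1)}[n]
    h=np.array([np.cos(yaw),np.sin(yaw)]); l=np.array([-h[1],h[0]]); ce=np.array(tip)-s*.041*h
    print(n,"centre",ce.round(3))
    im=c["img"][:,:,::-1].copy()
    for z,col in((.058,(0,0,255)),(0,(255,0,0))):
        q=proj(c,[[*(ce+a*.06*h+b*.042*l),z] for a,b in((1,1),(1,-1),(-1,-1),(-1,1))])
        cv2.polylines(im,[q.round().astype(int)],True,col,1)
    q=proj(c,[[*tip,.145]])[0]; cv2.circle(im,tuple(q.round().astype(int)),2,(0,255,0),-1)
    u=proj(c,[[*ce,.058]])[0].astype(int); x0,y0=max(u[0]-90,0),max(u[1]-65,0)
    ims.append(cv2.resize(im[y0:y0+130,x0:x0+180],(640,290*640//400 if 0 else 300*1)) if 0 else cv2.resize(im[y0:y0+130,x0:x0+180],(400,289)))
cv2.imwrite("pics/ov.png",np.hstack([cv2.resize(i,(400,289)) for i in ims]))
print(r.get_time_s())
```

```text
battery trace 0.93 [291.7, 144.8, 333.8, 160.2] [0.46  0.002] [0.998 0.065] [0.17347919 0.06742144]
battery centre [ 0.493 -0.007]
bench trace 0.74 [327.9, 147.9, 373.7, 200.0] [ 0.587 -0.251] [ 0.529 -0.849] [0.28984011 0.19071224]
bench centre [ 0.55 -0.26]
5.4333
```

View pics/ov.png

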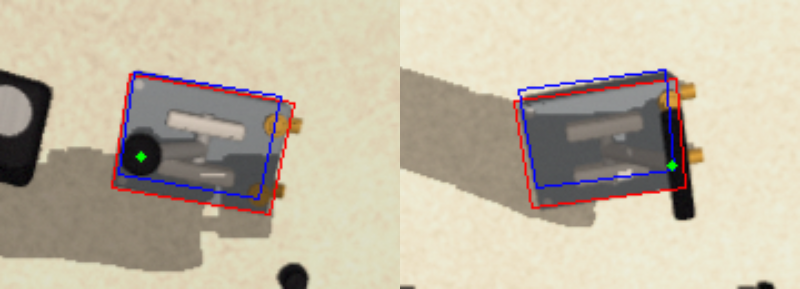

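Both models fit: the battery outline is on the edges, and the bench bar is about 3 mm further out than the dot. Now the bench throw: straddle the bar with the fingers along the throw direction, then pull it over.

```bash
cat >> h.py <<'E'
def throw(tip,ce,yaw,sgn):  # sgn=+1: towards on
    h=np.array([np.cos(yaw),np.sin(yaw)]); P=lambda s,z:[*(np.array(ce)+s*h),z]
    a,_=best_q([*tip,.24],yaw); r.set_gripper(.69)
    r.move_to([*tip,.24],quat(a)); r.sleep(.2); f0=np.array(r.get_ft_force())
    r.servo_line([*tip,.132],velocity=.12); print("down",(np.array(r.get_ft_force())-f0).round(1),r.get_gripper_width())
    for s in np.array([-20,10,30,50])*sgn/1000:
        r.servo_line(P(s,.132),velocity=.08); print(s,(np.array(r.get_ft_force())-f0).round(1))
    r.sleep(.3); r.servo_line(P(sgn*.041,.132),velocity=.08)
    r.servo_line(P(sgn*.041,.26),velocity=.12); print("up",(np.array(r.get_ft_force())-f0).round(1),r.get_time_s())
E
python3 - <<'E'
from h import *
throw((.594,-.253),(.553,-.259),.14,-1)
r.sleep(.3)
r.move_to([.47,-.02,.38],quat(0)); r.sleep(.2)
c=r.capture("top"); save(c,"top1")
c2=c["img"][90:220,250:450,::-1]; 
s=r.capture("side")["img"][80:210,220:420,::-1]
cv2.imwrite("pics/c1.png",cv2.resize(np.hstack([c2,s]),(800,260)))
for d in r.place_of(c,"bench_tip"): print(d["confidence"],at_z(c,d["at"],.145).round(3))
E
```

```text
down [0.7 0.4 0.9] 0.6927065961599465
0.02 [0.8 0.  1.4]
-0.01 [ 0.9 -0.2  0.1]
-0.03 [ 0.7  0.3 -0.2]
-0.05 [ 0.9 -0.   0.7]
up [1.7 0.1 0.9] 11.6417
0.68 [ 0.516 -0.265  0.145]
```

View pics/c1.png

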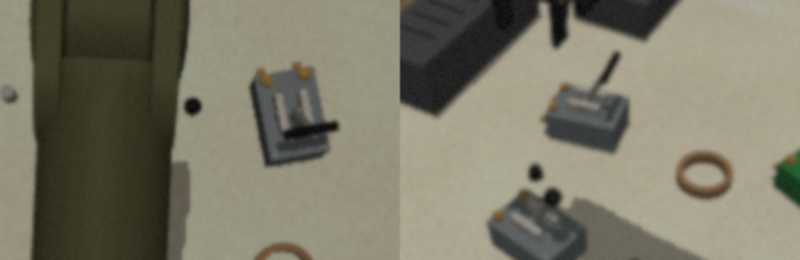

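The T-bar now leans over the blank end: bar at crop (310,130), measured at (0.516, -0.265) against (0.512, -0.265) expected. The battery ball is still off. Now the battery throw.

Run:
```python
from h import *
throw((.453,0.),(.493,-.007),-.17,1)
a,_=best_q([.53,-.24,.38],0); r.move_to([.53,-.24,.38],quat(a)); r.sleep(.2)
c=r.capture("top"); d=r.capture("side")
cv2.imwrite("pics/c2.png",cv2.resize(np.hstack([c["img"][90:220,150:450,::-1],d["img"][90:220,150:350,::-1]]),(800,208)))
for q in("battery_tip","bench_tip"):
    for x in(c,d):
        for k in r.place_of(x,q): print(q,k["confidence"],at_z(x,k["at"],.145).round(3))
print(r.get_time_s())
```

```text
down [0.6 1.5 0.2] 0.6867802410929073
-0.02 [ 0.1  0.6 -0.7]
0.01 [-0.4  1.  -0.5]
0.03 [ 0.5  0.4 -0.7]
0.05 [ 0.5 -0.2 -0.3]
up [ 1.   1.2 -0.9] 18.9583
battery_tip 0.62 [ 0.534 -0.009  0.145]
battery_tip 0.72 [ 0.129 -0.283  0.145]
battery_tip 0.62 [ 0.524 -0.016  0.145]
bench_tip 0.66 [ 0.513 -0.266  0.145]
bench_tip 0.42 [ 0.503 -0.271  0.145]
20.4583
```

View pics/c2.png

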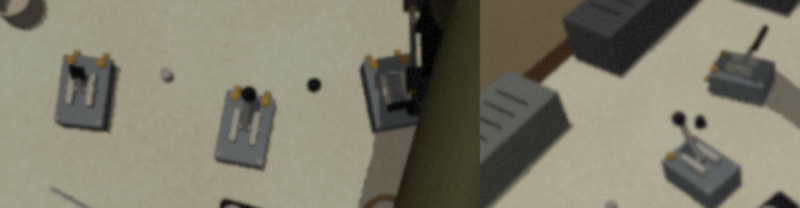

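The ball leans over the brass posts at crop (248,93), measured at (0.534, -0.009) against (0.533, -0.014) expected. The bench bar is off, and the lamp paddle still leans over its posts at (78,72). The arm is clear at z = 0.38.

```bash
python3 -c "
from station import r
print(r.finish_job())"
```

```text
the job is handed in; nothing more can be done
None
```

The job is handed in: the bench supply was thrown off first, then the battery on, the light bar stayed on, and the last pictures show all three switches as asked, at about 20 s of the 40 s allowed; the hand-in call returned no verdict.

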